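# Bring out the caddy of gold medallions and hold it up level

## Task

Pull the stock cabinet's wide upper drawer out to its stop, then lift out the cardboard caddy that holds the gold medallions by its upright grip, until its underside is at least 5 cm above the drawer's front, and finish while holding it there, level and still, with both medallions in it. Leave the drawer open and the silver caddy with its medallions standing in the drawer, keep the gold caddy close to level all the way, and do not disturb the jar, the loupe or the ring cone.

Things in the scene. Friction and masses are not known exactly. Their poses are not given: they have to be found in the camera images.
- cab: Small fixed wooden stock cabinet on the bench, 198 mm deep (x), 236 mm wide (y), 150 mm high. Origin: centre of its underside, on the bench; +x points to its back, z up; its drawer front faces its own -x. Only the wide upper drawer opens; the two small fronts below it are sham.
- cab_drawer0 (a joint): The wide upper drawer with the round brass knob: 0 m shut, 0.132 m at its stop; starts 0 to 10 mm open. Slides straight out along the cabinet's -x, stays where left, needs 1 to 2 N to move. Inner floor 73 mm above the bench, inside 153 mm (x) by 194 mm (y), walls 6 mm thick; top of its front 138 mm above the bench, front 15 mm thick.
- cab_drawer0_handle (a point): Centre of the head of the drawer's brass knob, 112 mm above the bench, 38 mm below the cabinet's top, mid width, 35 mm out from the drawer front; moves with the drawer. The head is a disc 28 mm in diameter, 27 to 43 mm out from the front (axis along the cabinet's x), on a neck 12 mm in diameter.
- gold_caddy: Open cardboard caddy with the gold medallions, 100 mm (its x) by 86 mm (its y), walls 20 mm high, 4 mm thick, floor 4 mm lined dark blue, roughly 110 to 220 g empty. Stands in the drawer left or right of the other caddy, x nearly along the cabinet's x (may be turned a little); with the drawer at its stop it is clear of the cabinet's top. Origin: centre of the underside; z up.
- gold_caddy_grip (a point): Middle of the top part of the gold caddy's dark upright grip tab, 42 mm above the middle of its underside. The tab is 46 mm long (caddy's x), 10 mm thick (y), top 56 mm above the underside, free on both sides from 22 mm up; it rises from a partition along the caddy's x.
- silver_caddy: A caddy of the same make and size as the gold one, holding the silver-grey medallions, beside it in the drawer. To be left there. Origin: centre of the underside.
- jar: Bystander: closed green glass jar with a brass lid, 56 mm in diameter, 85 mm high, on the bench to the left of the cabinet. Origin: centre of its underside.
- loupe: Bystander: black and steel eye loupe, a cylinder 38 mm in diameter, 26 mm high, on the bench to the right of the cabinet. Origin: centre of its underside.
- ring_cone: Bystander: white ceramic ring cone, foot 48 mm in diameter, 58 mm high, on the rear half of the cabinet's top. Origin: centre of its underside.
- gold_charm1: Loose scalloped medallion, 29 mm across and 5 mm thick, about 20 g, lying flat in one of the compartments of the gold caddy; bright gold. Origin: centre of its underside.
- gold_charm2: Loose scalloped medallion, 29 mm across and 5 mm thick, about 20 g, lying flat in one of the compartments of the gold caddy; bright gold. Origin: centre of its underside.
- silver_charm1: Loose scalloped medallion, 29 mm across and 5 mm thick, about 20 g, lying flat in one of the compartments of the silver caddy; bright silver-grey. Origin: centre of its underside.
- silver_charm2: Loose scalloped medallion, 29 mm across and 5 mm thick, about 20 g, lying flat in one of the compartments of the silver caddy; bright silver-grey. Origin: centre of its underside.

How it is judged:
On the way, in this order (a step that is already met when the one before it is completed fails the run):
1. the drawer is pulled out to its stop while the gold caddy still stands in it (value of joint cab_drawer0 above 0.125 m and height (world z) of gold_caddy below 0.09 m), for 0.2 s.
2. the gold caddy is up in the air in the fingers, clear of the drawer and level (height (world z) of gold_caddy above 0.18 m and angle between gold_caddy's own z axis and vertical below 0.1 rad and contact force between the fingers and gold_caddy above 1 N), for 0.3 s.
At the end, for the whole second after the job is handed in: The fingers hold the gold caddy over 180 mm above the bench, tilt under 0.1 rad, under 20 mm/s and 0.15 rad/s, touching neither cabinet nor other caddy, its medallions in it; drawer out over 115 mm; silver caddy flat on the drawer floor (z 66 to 80 mm, tilt under 0.1), its medallions in it (all of step 2 and linear speed of gold_caddy below 0.02 m/s and angular speed of gold_caddy below 0.15 rad/s and contact force between gold_caddy and cab below 0.05 N and contact force between gold_caddy and silver_caddy below 0.05 N and value of joint cab_drawer0 above 0.115 m and height (world z) of silver_caddy between 0.066 and 0.08 m and angle between silver_caddy's own z axis and vertical below 0.1 rad and x of gold_charm1 in the frame of gold_caddy between -0.055 and 0.055 m and y of gold_charm1 in the frame of gold_caddy between -0.048 and 0.048 m and z of gold_charm1 in the frame of gold_caddy between -0.005 and 0.03 m and x of gold_charm2 in the frame of gold_caddy between -0.055 and 0.055 m and y of gold_charm2 in the frame of gold_caddy between -0.048 and 0.048 m and z of gold_charm2 in the frame of gold_caddy between -0.005 and 0.03 m and x of silver_charm1 in the frame of silver_caddy between -0.055 and 0.055 m and y of silver_charm1 in the frame of silver_caddy between -0.048 and 0.048 m and z of silver_charm1 in the frame of silver_caddy between -0.005 and 0.03 m and x of silver_charm2 in the frame of silver_caddy between -0.055 and 0.055 m and y of silver_charm2 in the frame of silver_caddy between -0.048 and 0.048 m and z of silver_charm2 in the frame of silver_caddy between -0.005 and 0.03 m); the arm keeps its last pose, push and grip.
It fails at once if the gold caddy is tipped by more than 0.35 rad (angle between gold_caddy's own z axis and vertical above 0.35 rad).
It fails at once if the silver caddy is lifted by more than 20 mm or tipped by more than 0.3 rad (height (world z) of silver_caddy above 0.093 m or angle between silver_caddy's own z axis and vertical above 0.3 rad).
It fails at once if the jar, the loupe or the ring cone is moved by more than 20 mm (distance of any of jar, loupe, ring_cone from where it was at the start of the episode above 0.02 m).
It also fails if it takes over 48 s, if anything falls off the work surface, if the arm or the gripper's body presses on something with over 40 N, if the wrist force passes 120 N, or if a joint passes its speed limit or range.

## Robot

A 6-joint arm with a two-finger parallel gripper is mounted at the origin on the work surface. World frame = base frame: x ahead of the robot, y to its left, z up, the work surface at z = 0. Lengths are in m, angles in rad, forces in N, time in s.
With the tool pointing down it reaches from about 0.375 to 0.975 m from the base axis. Payload 3.8 kg.
Tool frame: the origin (TCP) lies between the finger pads; the fingertips stand arm.nose_length ahead of it and the grasp point (between the pads) lies 8 mm behind it (arm.nose_length is the distance from the TCP to the fingertips, in m); z points along the fingers, y is the line along which they close (so a half turn about z gives the same grasp; the last joint's range is limited). The gripper opens to 88 mm and grips with 3 to 60 N. Pads are 18 mm wide; open, the fingers measure 123 mm over their backs; the gripper's body (75 mm by 187 mm) begins 45 mm behind the grasp point.
Start: joints at [1.293, 0.264, 1.604, -0, 1.274, -0.037], TCP at [0.161, 0.656, 0.25] pointing down, gripper open.
Joint ranges: [-2.63, 2.63], [-0.94, 2.18], [0.31, 2.57], [-1.31, 4.45], [0, 2.66], [-2.55, 2.55]. Speed limits (rad/s): [2.57, 2.57, 3.14, 3.14, 3.14, 3.14].

## Interface

Orientations are given as a 3x3 rotation matrix whose columns are the frame's x, y, z axes.
In Python, from rig import arm, eyes gives the robot as it stands.
- The arm moves only by the tool servo_tool, never from a script. Its argument "moves" is one flat list of numbers, 7 for each row, row after row: the shift along the world's x, y, z in units of 25 mm (1.0 is 25 mm), then the turn, a rotation vector about the world's x, y, z in units of 6 degrees (1.0 is 6 degrees), then the closure, from 0 (fully open) to 1 (shut). A call has 1 to 8 rows; each row is the pose to reach, as a shift and turn from the pose commanded when the call began; what a row does not reach only later rows make up. A row lasts 1/12 s, in which the tool goes at most 41.7 mm and 7.16 degrees, less where a joint would pass 70% of its speed; a pose out of reach is approached as far as the arm can. A call with a gripper value outside its range is refused whole. The fingers move at their own pace and stop on an object; the grip force is fixed at half the most. Time passes only in rows, so rows that repeat a pose let the fingers close. It gives the time, the measured TCP pose, the force, the opening and the grip force at its end, in the units of the state.
- arm.read_state(): the state, without advancing time (a new reading comes with each control period).
- eyes.read_camera(name): name is "scene" or "top" or "wrist"; returns a dict with "pixels" (400x640x3 uint8, red, green, blue), "K" (3x3 intrinsics, pixels), "dist" ([k1, k2, p1, p2, k3] as OpenCV has them; the pictures are not rectified), "extrinsics" (4x4, takes a point from camera to world coordinates). Camera axes: x right, y down, z forward; pixel columns grow to the right and rows downward; lengths in m; the calibration is good to about 2 mm. A picture is of the moment at which its call begins. There is no depth.
- arm.hand_in(): hands the job in; it is judged then, once.
The state is a dict: "clock": time; "joints": joint angles; "joint_velocities": joint speeds; "joint_efforts": joint torques, N m; "tcp_pos": TCP position; "eef_rot": TCP orientation; "wrist_force": force on the tool from outside, world axes, zero at the start; "moment": the same for the moment, N m; "finger_gap": opening from 0.0 (shut) to 1.0 (fully open); "grasp_force": force on a finger pad.
Only numpy, scipy, OpenCV 4.12 (cv2) and the standard library are available. Lean on these libraries where they do the work, as an engineer would, in place of code of your own. Each camera call takes 0.05 s, during which the arm holds its last target. There are 200 camera calls.

## Working session

There is one attempt and no reset: what is moved stays moved. The work goes in short steps, Python scripts to look and compute and a tool call to move; the robot and the scene stay as the last step left them, time stands still between calls to the robot, and variables do not carry over. Pictures are saved under pics/ and viewed, at most 10 in all, crops included, and the job is handed in when it is done.

Besides the shell and the picture viewer there is one more tool, called after "Request:" in YAML: its name, and indented under it one key for each argument. servo_tool: Moves the arm, as the interface text tells. Its arguments: {"type":"object","properties":{"moves":{"type":"array"}},"required":["moves"]}

```bash
ls; mkdir -p pics
cat > h.py <<'E'
import numpy as np, cv2
from rig import arm, eyes
def snap(n,f=None):
    c=eyes.read_camera(n)
    if f: cv2.imwrite('pics/'+f,c['pixels'][:,:,::-1])
    return c
def ray(c,uv):
    p=cv2.undistortPoints(np.array([[uv]],float),c['K'],np.array(c['dist'],float))[0,0]
    E=np.array(c['extrinsics']); return E[:3,3],E[:3,:3]@np.array([p[0],p[1],1])
def onz(c,uv,z):
    o,d=ray(c,uv); return o+d*(z-o[2])/d[2]
def proj(c,P):
    E=np.linalg.inv(c['extrinsics'])
    return cv2.projectPoints(np.array(P,float).reshape(-1,1,3),cv2.Rodrigues(E[:3,:3])[0],E[:3,3],c['K'],np.array(c['dist'],float))[0][:,0]
E
python3 - <<'E'
from h import *
a=snap('scene','s1.png');b=snap('top','t1.png')
for c in(a,b):print(c['K'],c['extrinsics'])
s=arm.read_state();print(s,arm.nose_length)
E
```

```text
pics
[[362.76146711   0.         312.81690554]
 [  0.         362.76146711 198.13700082]
 [  0.           0.           1.        ]] [[ 0.61877803  0.57895175 -0.53096951  1.07106732]
 [ 0.78553489 -0.46201622  0.41167456 -0.26474121]
 [-0.00697683 -0.67183025 -0.74067229  0.65787149]
 [ 0.          0.          0.          1.        ]]
[[444.94632605   0.         312.94261241]
 [  0.         444.94632605 206.17730998]
 [  0.           0.           1.        ]] [[ 0.00871116 -0.99354788  0.11307842  0.5772252 ]
 [-0.99945715 -0.00505782  0.0325548   0.0237128 ]
 [-0.03177282 -0.11330063 -0.99305259  1.03168927]
 [ 0.          0.          0.          1.        ]]
{'clock': 0.1, 'joints': array([ 1.29308651e+00,  2.64697073e-01,  1.60522466e+00, -1.94248870e-05,
        1.27367220e+00, -3.69097529e-02]), 'joint_velocities': array([-0.00097034, -0.00170954, -0.00516378,  0.00165004, -0.00030018,
        0.00062849]), 'joint_efforts': array([-3.60966524e-04, -5.03616500e+01, -3.58063960e+01,  7.30979978e-02,
        2.33126275e-02, -5.43180340e-05]), 'tcp_pos': array([0.16082156, 0.65493751, 0.24850638]), 'eef_rot': array([[-9.71148832e-01,  2.38473614e-01, -5.30796591e-04],
       [ 2.38474198e-01,  9.71146916e-01, -1.92969431e-03],
       [ 5.53002959e-05, -2.00060167e-03, -9.99997997e-01]]), 'wrist_force': array([-0.17639448, -0.3910709 , -0.94490546]), 'moment': array([-0.03961308, -0.01418481, -0.00840121]), 'grasp_force': 0.0, 'finger_gap': 1.0017788843608508} 0.011
```

View pics/s1.png

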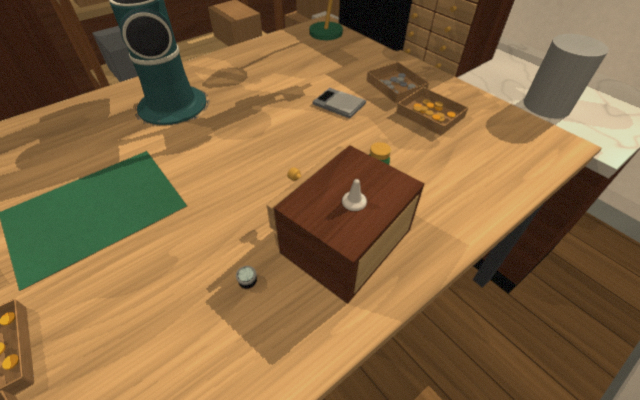

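View pics/t1.png

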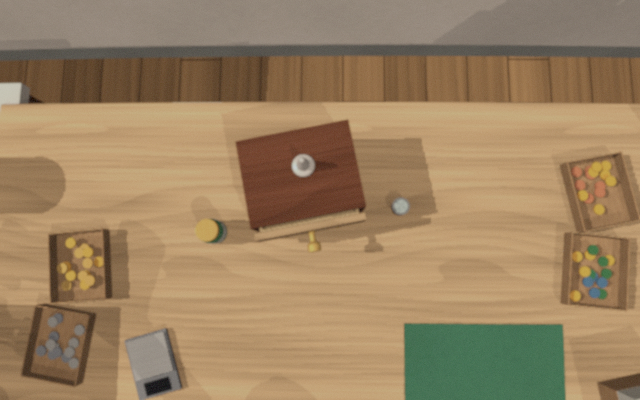

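The scene view shows the cabinet at about (350,215) with its knob at (294,174). In the top view, the cabinet top's corners are near (237,141), (348,121), (364,208) and (252,228). The knob is at (313,241), the jar at (210,231), the loupe at (400,206) and the cone at (303,165).

```bash
cat > m1.py <<'E'
from h import *
t=snap('top');s=snap('scene')
def mask(c,lo,hi,box):
    m=cv2.inRange(cv2.cvtColor(c['pixels'],cv2.COLOR_RGB2HSV),lo,hi);k=np.zeros_like(m);x0,y0,x1,y1=box;k[y0:y1,x0:x1]=m[y0:y1,x0:x1];return k
p=t['pixels'].astype(int)
m=np.zeros((400,640),np.uint8);m[110:240,225:380]=((p.sum(2)<230)&(p[:,:,0]>p[:,:,2]+15))[110:240,225:380]*255
m=cv2.morphologyEx(m,cv2.MORPH_OPEN,np.ones((9,9)))
cn=max(cv2.findContours(m,0,2)[0],key=cv2.contourArea)
P=np.array([onz(t,q[0],.15)[:2] for q in cn],np.float32)
print('top rect',cv2.minAreaRect(P),cv2.boxPoints(cv2.minAreaRect(P)))
def blob(c,lo,hi,box):
    k=mask(c,lo,hi,box);n,l,st,ce=cv2.connectedComponentsWithStats(k);i=1+np.argmax(st[1:,4]);return ce[i],st[i]
kt=blob(t,(18,130,90),(35,255,255),(300,225,330,255));ks=blob(s,(18,130,90),(35,255,255),(280,160,310,188))
print(kt,ks)
print('knob top',onz(t,kt[0],.112),'scene',onz(s,ks[0],.112))
for n,uv,z in(('jar',(210,231),.085),('loupe',(400,206),.026),('cone',(303,165),.17)):print(n,onz(t,uv,z))
E
python3 m1.py
```

```text
top rect ((0.6738681197166443, 0.09716922044754028), (0.051321856677532196, 0.1690489500761032), 11.494894027709961) [[0.6318778  0.17488462]
 [0.66556597 0.00922638]
 [0.71585846 0.01945382]
 [0.6821703  0.18511206]]
(array([313.72566372, 241.83185841]), array([308, 231,  13,  20, 113], dtype=int32)) (array([293.94594595, 173.27027027]), array([288, 167,  13,  13, 111], dtype=int32))
knob top [0.60792893 0.05160111 0.112     ] scene [0.59707328 0.05171633 0.112     ]
jar [0.6301925 0.2756823 0.085    ]
loupe [ 0.69315134 -0.14063887  0.026     ]
cone [0.75701737 0.07230169 0.17      ]
```

```bash
cat > m2.py <<'E'
exec(open('m1.py').read().split("p=t['pixels']")[0])
g=cv2.cvtColor(t['pixels'],cv2.COLOR_RGB2HSV)
for q in((260,160),(320,140),(340,200),(300,220),(220,180)):print(q,t['pixels'][q[1],q[0]],g[q[1],q[0]])
p=t['pixels'].astype(int);r=(p[:,:,0]<120)&(p[:,:,0]>1.7*p[:,:,1])
m=np.zeros((400,640),np.uint8);m[112:240,230:372]=r[112:240,230:372]*255
m=cv2.morphologyEx(cv2.morphologyEx(m,cv2.MORPH_CLOSE,np.ones((5,5))),cv2.MORPH_OPEN,np.ones((9,9)))
cn=max(cv2.findContours(m,0,2)[0],key=cv2.contourArea)
q=cv2.approxPolyDP(cn,6,True)[:,0];print(q)
P=np.array([onz(t,a[0],.15)[:2] for a in cn],np.float32);R=cv2.minAreaRect(P);print(R,cv2.boxPoints(R));print([onz(t,a,.15)[:2].round(4) for a in q])
o=t['pixels'][:,:,::-1].copy();cv2.drawContours(o,[cn],-1,(0,255,0),1);cv2.imwrite('pics/m2.png',cv2.resize(o[100:270,180:440],None,fx=3,fy=3))
E
python3 m2.py
```

```text
(260, 160) [119  73  54] [  9 139 119]
(320, 140) [114  66  45] [  9 154 114]
(340, 200) [102  57  40] [  8 155 102]
(300, 220) [119  94  68] [ 15 109 119]
(220, 180) [195 162 119] [ 17  99 195]
[[346 125]
 [298 131]
 [299 151]
 [312 154]
 [316 170]
 [297 195]
 [288 167]
 [296 153]
 [292 134]
 [268 137]
 [267 146]
 [240 142]
 [252 224]
 [361 206]]
((0.7437416315078735, 0.08004753291606903), (0.1765701025724411, 0.2285676747560501), 11.017581939697266) [[ 0.635243    0.17535278]
 [ 0.6789246  -0.04900207]
 [ 0.85224026 -0.01525772]
 [ 0.80855864  0.20909713]]
[array([ 0.8443, -0.0133]), array([0.8318, 0.0845]), array([0.7901, 0.0819]), array([0.7839, 0.0555]), array([0.751 , 0.0471]), array([0.7   , 0.0848]), array([0.757 , 0.1037]), array([0.7859, 0.0879]), array([0.8255, 0.0966]), array([0.8193, 0.1456]), array([0.8005, 0.1473]), array([0.8089, 0.2029]), array([0.6412, 0.174 ]), array([ 0.6785, -0.043 ])]
```

View pics/m2.png

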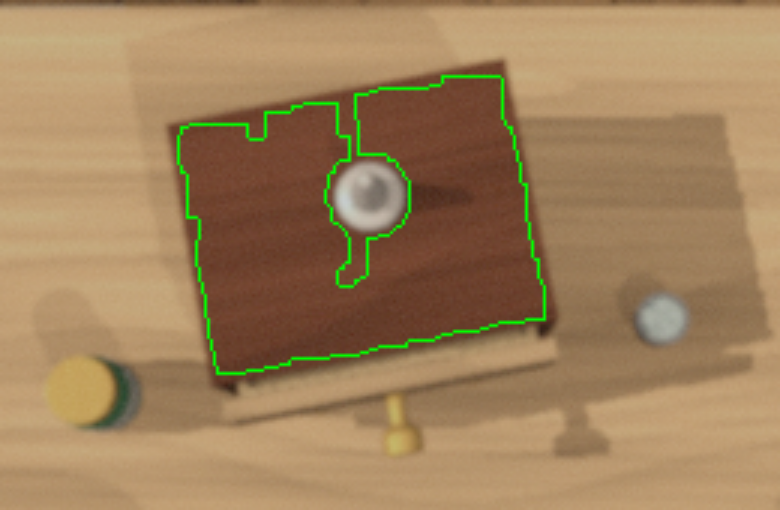

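The mask covers the cabinet top, minus the cone. In full-image pixels its corners are (236,142), (347.7,120.3), (364.5,207.5) and (252.5,227). The knob head is centred near (313.5,246.5).

```bash
cat > m3.py <<'E'
from h import *
t=snap('top');s=snap('scene')
C=[onz(t,a,.15)[:2] for a in((236,142),(347.7,120.3),(364.5,207.5),(252.5,227))]
for i in range(4):
    d=C[(i+1)%4]-C[i];print(C[i].round(4),np.linalg.norm(d).round(4),np.degrees(np.arctan2(d[1],d[0])).round(2))
print('centre',np.mean(C,0))
# scene corners of top
S=[onz(s,a,.15)[:2] for a in((352,149),(422,188),(348,237+17),(277,210))];print('scene quad',np.round(S,3))
h=onz(t,(313.5,246.5),.118);print('knob',h, onz(t,(313.5,246.5),.112))
g=cv2.cvtColor(s['pixels'],cv2.COLOR_RGB2BGR)[120:320,200:460];cv2.imwrite('pics/s2.png',cv2.resize(g,None,fx=3,fy=3,interpolation=2))
E
python3 m3.py
```

```text
[0.8089 0.2112] 0.2324 -78.75
[ 0.8542 -0.0167] 0.1818 -169.47
[ 0.6755 -0.05  ] 0.2265 100.25
[0.6352 0.1729] 0.1778 12.42
centre [0.74344375 0.07933482]
scene quad [[ 0.647  0.172]
 [ 0.818  0.199]
 [ 0.842 -0.014]
 [ 0.689 -0.052]]
knob [0.59818841 0.05180002 0.118     ] [0.59832607 0.05198447 0.112     ]
```

View pics/s2.png

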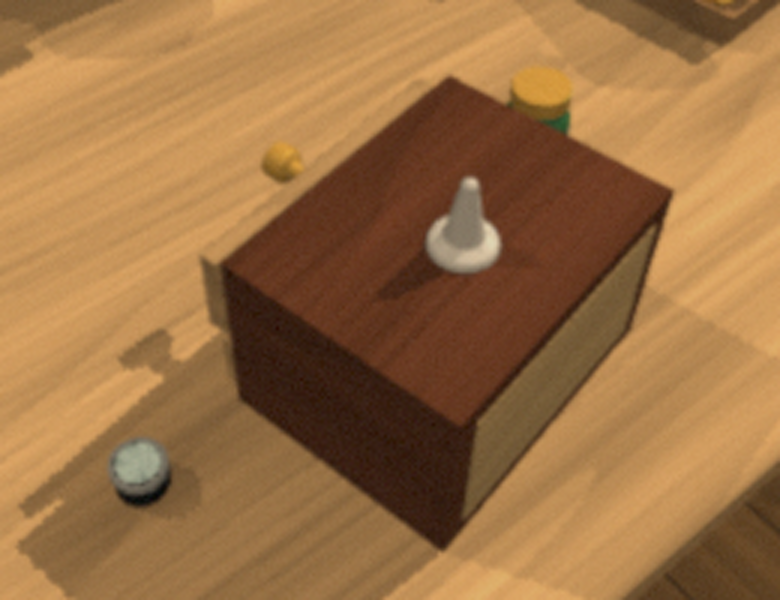

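The knob is at about (0.598, 0.052), and the two views agree to 1 mm. Cabinet yaw is about 11°. I'll move above the knob next.

Request:
servo_tool:
  moves: [0.9,-1.2,0,0,0,0.25,0,1.8,-2.4,0,0,0,0.5,0,2.7,-3.6,0,0,0,0.75,0,3.6,-4.8,0,0,0,1,0,4.5,-6,0,0,0,1.25,0,5.4,-7.2,0,0,0,1.5,0,6.3,-8.4,0,0,0,1.75,0,7,-9.6,0,0,0,2,0]

```text
clock: 1.07
tcp_pos: [0.3372, 0.414, 0.25]
eef_rot: [[-1.0, 0.03, 0.001], [0.03, 1.0, 0.0], [-0.001, 0.0, -1.0]]
wrist_force: [0.3, -0.4, -0.5]
finger_gap: 0.999
grasp_force: 0.0
```

Request:
servo_tool:
  moves: [0.9,-1.2,0,0,0,0.25,0,1.8,-2.4,0,0,0,0.5,0,2.7,-3.6,0,0,0,0.75,0,3.6,-4.8,0,0,0,1,0,4.5,-6,0,0,0,1.25,0,5.4,-7.2,0,0,0,1.5,0,6.3,-8.4,0,0,0,1.75,0,7,-9.6,0,0,0,2,0]

```text
clock: 1.73
tcp_pos: [0.5124, 0.1738, 0.2501]
eef_rot: [[-0.984, -0.178, 0.001], [-0.178, 0.984, 0.0], [-0.001, 0.0, -1.0]]
wrist_force: [0.6, -0.3, -0.2]
finger_gap: 0.996
grasp_force: 0.0
```

Request:
servo_tool:
  moves: [0.9,-1.2,0,0,0,0,0,1.8,-2.4,0,0,0,0,0,2.5,-3.6,0,0,0,0,0,3,-4.5,0,0,0,0,0,3.4,-4.9,0,0,0,0,0,3.4,-4.9,0,0,0,0,0,3.4,-4.9,0,0,0,0,0,3.4,-4.9,0,0,0,0,0]

```text
clock: 2.4
tcp_pos: [0.5954, 0.0542, 0.2496]
eef_rot: [[-0.984, -0.178, -0.001], [-0.178, 0.984, 0.001], [0.001, 0.001, -1.0]]
wrist_force: [0.9, 0.3, -0.7]
finger_gap: 0.999
grasp_force: 0.0
```

Run:
```python
from h import *
w=snap('wrist','w1.png')
print(proj(w,[[.598,.052,.112]]), w['extrinsics'][:3,3])
hsv=cv2.cvtColor(w['pixels'],cv2.COLOR_RGB2HSV);m=cv2.inRange(hsv,(18,140,90),(32,255,255))
n,l,st,ce=cv2.connectedComponentsWithStats(m)
for i in range(1,n):
    if st[i,4]>80:print(st[i],ce[i],onz(w,ce[i],.112))
```

```text
[[314.84024704 189.09831232]] [0.5122301  0.03997352 0.38509686]
[316 182  11  16 110] [320.72727273 190.31818182] [0.59820676 0.05781001 0.112     ]
[316 204   6  17  93] [318.53763441 212.22580645] [0.62100708 0.05978086 0.112     ]
```

View pics/w1.png

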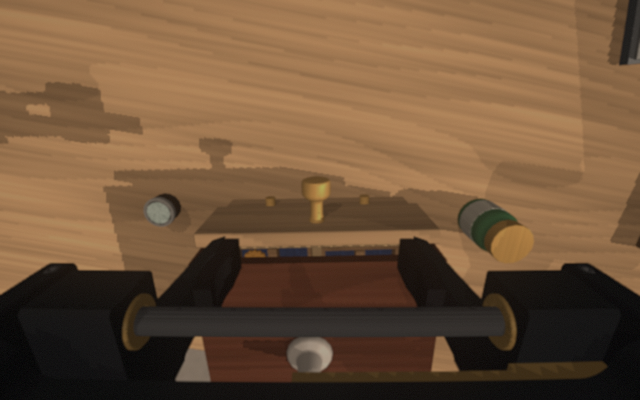

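The wrist view shows the knob head at (315,189), where the projection predicted it. The drawer front is square to the tool. Gold shows on the image left at (255,252), which is the −y side. Descending now.

Request:
servo_tool:
  moves: [0.1,-0.1,-1,0,0,0.1,0,0.1,-0.1,-2,0,0,0.1,0,0.1,-0.1,-3,0,0,0.1,0,0.1,-0.1,-4,0,0,0.1,0,0.1,-0.1,-5,0,0,0.1,0,0.1,-0.1,-5.7,0,0,0.1,0,0.1,-0.1,-5.7,0,0,0.1,0,0.1,-0.1,-5.7,0,0,0.1,0]

```text
clock: 3.12
tcp_pos: [0.597, 0.0518, 0.1063]
eef_rot: [[-0.982, -0.189, -0.003], [-0.189, 0.982, 0.0], [0.003, 0.001, -1.0]]
wrist_force: [-0.8, 0.3, 0.4]
finger_gap: 1.002
grasp_force: 0.0
```

Request:
servo_tool:
  moves: [0,0,0,0,0,0,1,0,0,0,0,0,0,1,0,0,0,0,0,0,1,0,0,0,0,0,0,1,0,0,0,0,0,0,1,0,0,0,0,0,0,1,0,0,0,0,0,0,1,0,0,0,0,0,0,1]

```text
clock: 3.78
tcp_pos: [0.5985, 0.0504, 0.1072]
eef_rot: [[-0.982, -0.187, 0.0], [-0.187, 0.982, -0.0], [-0.0, -0.0, -1.0]]
wrist_force: [-0.2, 0.1, 0.4]
finger_gap: 0.421
grasp_force: 0.0
```

Request:
servo_tool:
  moves: [0,0,0,0,0,0,1,0,0,0,0,0,0,1,0,0,0,0,0,0,1,0,0,0,0,0,0,1,0,0,0,0,0,0,1]

```text
clock: 4.2
tcp_pos: [0.5982, 0.0515, 0.1071]
eef_rot: [[-0.982, -0.187, -0.001], [-0.187, 0.982, 0.001], [0.0, 0.002, -1.0]]
wrist_force: [-1.0, 4.9, 0.7]
finger_gap: 0.304
grasp_force: 29.8
```

Knob gripped with a 27 mm gap. Pulling.

Request:
servo_tool:
  moves: [-0.3,-0.06,0,0,0,0,1,-0.6,-0.12,0,0,0,0,1,-1,-0.19,0,0,0,0,1,-1.4,-0.27,0,0,0,0,1,-1.8,-0.35,0,0,0,0,1,-2.2,-0.43,0,0,0,0,1,-2.6,-0.5,0,0,0,0,1,-3,-0.58,0,0,0,0,1]

```text
clock: 4.87
tcp_pos: [0.5227, 0.0363, 0.1071]
eef_rot: [[-0.982, -0.187, 0.0], [-0.187, 0.982, 0.001], [-0.0, 0.001, -1.0]]
wrist_force: [0.3, 5.5, -0.7]
finger_gap: 0.307
grasp_force: 29.8
```

Request:
servo_tool:
  moves: [-0.3,-0.06,0,0,0,0,1,-0.6,-0.12,0,0,0,0,1,-0.9,-0.17,0,0,0,0,1,-1.2,-0.23,0,0,0,0,1,-1.4,-0.27,0,0,0,0,1,-1.6,-0.31,0,0,0,0,1,-1.75,-0.34,0,0,0,0,1,-1.75,-0.34,0,0,0,0,1]

```text
clock: 5.53
tcp_pos: [0.4784, 0.0274, 0.1071]
eef_rot: [[-0.982, -0.187, -0.002], [-0.187, 0.982, 0.0], [0.001, 0.0, -1.0]]
wrist_force: [-1.9, 5.1, 0.7]
finger_gap: 0.304
grasp_force: 29.8
```

Request:
servo_tool:
  moves: [-0.1,-0.02,0,0,0,0,1,-0.2,-0.04,0,0,0,0,1,-0.3,-0.06,0,0,0,0,1,-0.4,-0.08,0,0,0,0,1,-0.4,-0.08,0,0,0,0,1]

```text
clock: 5.95
tcp_pos: [0.4776, 0.0272, 0.1077]
eef_rot: [[-0.982, -0.186, 0.019], [-0.186, 0.983, 0.004], [-0.02, 0.0, -1.0]]
wrist_force: [26.2, 13.6, -26.5]
finger_gap: 0.302
grasp_force: 29.8
```

It's at the stop: the force rose and the motion ended. I'll relax the pull, open and rise.

Request:
servo_tool:
  moves: [0.2,0.04,0,0,0,0,1,0.35,0.07,0,0,0,0,1,0.35,0.07,0,0,0,0,0.5,0.35,0.07,0,0,0,0,0.4,0.35,0.07,0,0,0,0,0.4,0.35,0.07,0,0,0,0,0.4,0.35,0.07,0,0,0,0,0.4,0.35,0.07,0,0,0,0,0.4]

```text
clock: 6.62
tcp_pos: [0.4784, 0.027, 0.1073]
eef_rot: [[-0.982, -0.187, 0.0], [-0.187, 0.982, -0.0], [-0.0, -0.0, -1.0]]
wrist_force: [0.4, -0.4, -0.5]
finger_gap: 0.597
grasp_force: 0.0
```

Request:
servo_tool:
  moves: [0,0,0.7,0,0,0,0.4,0,0,1.7,0,0,0,0.4,0,0,2.7,0,0,0,0.4,0,0,3.7,0,0,0,0.4,0,0,4.7,0,0,0,0.4,0,0,5.6,0,0,0,0.4,0,0,5.6,0,0,0,0.4,0,0,5.6,0,0,0,0.4]

```text
clock: 7.28
tcp_pos: [0.4795, 0.0272, 0.2487]
eef_rot: [[-0.982, -0.187, 0.004], [-0.187, 0.982, -0.0], [-0.004, -0.001, -1.0]]
wrist_force: [0.4, -0.3, -0.3]
finger_gap: 0.602
grasp_force: 0.0
```

Run:
```python
from h import *
w=snap('wrist','w2.png');t=snap('top');s=snap('scene')
a=cv2.resize(t['pixels'][130:330,220:420],(600,600),interpolation=2);cv2.imwrite('pics/t2.png',a[:,:,::-1])
a=cv2.resize(s['pixels'][120:320,180:440],(780,600),interpolation=2);cv2.imwrite('pics/s3.png',a[:,:,::-1])
```

```text
(no output)
```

View pics/w2.png

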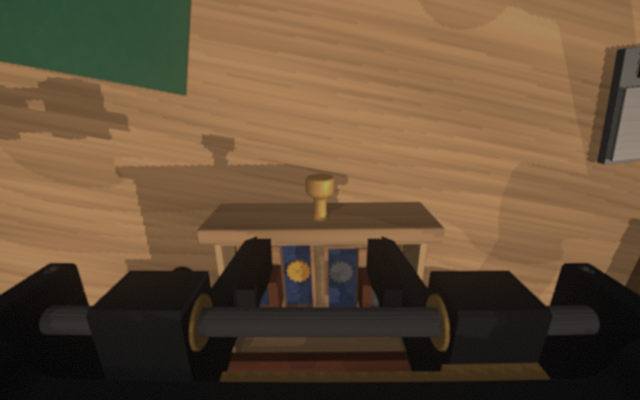

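View pics/t2.png

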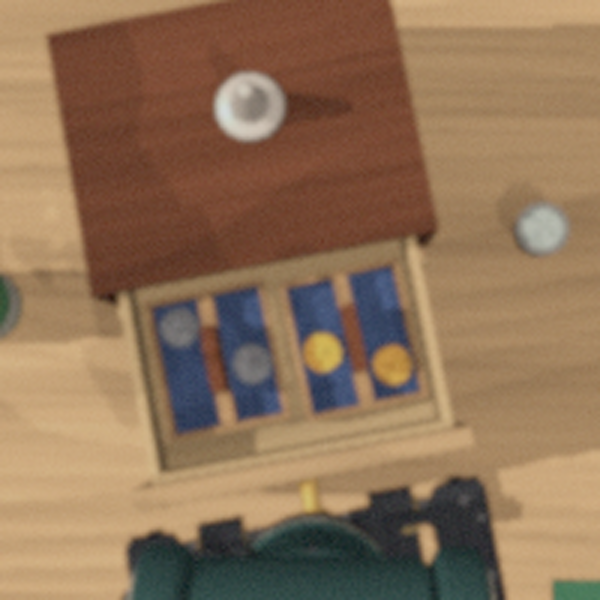

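In the top crop, the gold caddy is on the right with its tab at crop (355,338) and medallions at (322,352) and (392,365). The silver caddy is on the left with its tab at (215,358). The drawer looks fully out. In the wrist view the fingers hide the tabs. Next I'll measure the gold caddy.

Run:
```python
from h import *
t=snap('top');s=snap('scene')
H=cv2.cvtColor(t['pixels'],cv2.COLOR_RGB2HSV)
def comps(m,x0,y0,x1,y1,mn):
    k=np.zeros_like(m);k[y0:y1,x0:x1]=m[y0:y1,x0:x1]
    n,l,st,ce=cv2.connectedComponentsWithStats(k,connectivity=4)
    return [(st[i],ce[i],np.argwhere(l==i)[:,::-1]) for i in range(1,n) if st[i,4]>mn]
def axis(P):
    d=np.linalg.svd(P-P.mean(0))[2][0];return P.mean(0).round(4),np.degrees(np.arctan(d[1]/d[0])).round(1),(np.ptp((P-P.mean(0))@d)).round(4)
for nm,m,z in(('blue',cv2.inRange(H,(100,60,30),(135,255,255)),.077),('gold',cv2.inRange(H,(18,150,130),(32,255,255)),.082),('tab',cv2.inRange(H,(0,135,30),(11,255,150)),.129)):
    for st,ce,px in comps(m,265,220,372,285,25):
        P=np.array([onz(t,q,z)[:2] for q in px.astype(float)]);r=cv2.minAreaRect(P.astype(np.float32))
        print(nm,st,ce.round(1),axis(P),'rect',np.round(r[0],4),np.round(r[1],4),round(r[2],1))
print(t['pixels'][238:248,338],t['pixels'][243,330:346])
hs=cv2.cvtColor(s['pixels'],cv2.COLOR_RGB2HSV)
for st,ce,px in comps(cv2.inRange(hs,(0,135,20),(11,255,150)),200,130,345,230,15):print('scene tab',st,ce.round(1),onz(s,ce,.118))
```

```text
blue [337 220  18  28 323] [345.7 232.7] (array([ 0.6292, -0.0156]), np.float64(11.6), np.float64(0.0554)) rect [ 0.6282 -0.0158] [0.0552 0.0285] 12.7
blue [317 224  17  19 209] [324.8 232.8] (array([0.6287, 0.029 ]), np.float64(27.7), np.float64(0.0424)) rect [0.6269 0.0286] [0.0378 0.029 ] 11.7
blue [293 227  20  42 408] [301.3 246.3] (array([0.5993, 0.0792]), np.float64(11.3), np.float64(0.0871)) rect [0.597  0.0786] [0.0871 0.0304] 12.3
blue [274 243  18  30 343] [282.6 258.4] (array([0.5733, 0.119 ]), np.float64(14.7), np.float64(0.0637)) rect [0.5758 0.1189] [0.0629 0.0277] 12.4
blue [323 250  15  16 152] [330.5 259. ] (array([0.573 , 0.0165]), np.float64(-59.3), np.float64(0.0345)) rect [0.5751 0.017 ] [0.0291 0.0289] 11.7
blue [345 256  14   6  28] [351.2 259. ] (array([ 0.5732, -0.0275]), np.float64(-83.3), np.float64(0.0275)) rect [ 0.5742 -0.0282] [0.0088 0.0275] 5.2
gold [322 243   6  10  38] [324.4 247.4] (array([0.5974, 0.0298]), np.float64(8.6), np.float64(0.0198)) rect [0.5971 0.0295] [0.0191 0.0106] 0.3
gold [346 246  10  11  86] [350.5 251.1] (array([ 0.5899, -0.025
[... 301 characters left out ...]
float64(12.6), np.float64(0.0396)) rect [0.6064 0.003 ] [0.0396 0.005 ] 12.7
tab [288 239   7  21  73] [290.9 249. ] (array([0.5925, 0.0972]), np.float64(12.3), np.float64(0.0412)) rect [0.5925 0.0972] [0.0412 0.0076] 12.1
[[121  74  59]
 [125  77  58]
 [124  77  56]
 [124  76  53]
 [126  76  54]
 [124  76  52]
 [126  80  53]
 [128  77  55]
 [126  80  56]
 [124  75  53]] [[197 165  82]
 [183 151  87]
 [148 118  81]
 [101  88  84]
 [ 81  75  87]
 [ 93  69  69]
 [114  70  57]
 [122  73  48]
 [124  76  52]
 [119  77  58]
 [102  67  72]
 [ 80  69  88]
 [ 62  71 102]
 [ 61  74 104]
 [ 57  71 103]
 [ 58  71 103]]
scene tab [ 269  151   76   79 3810] [313.9 197.9] [0.68493731 0.03737007 0.118     ]
```

View pics/s3.png

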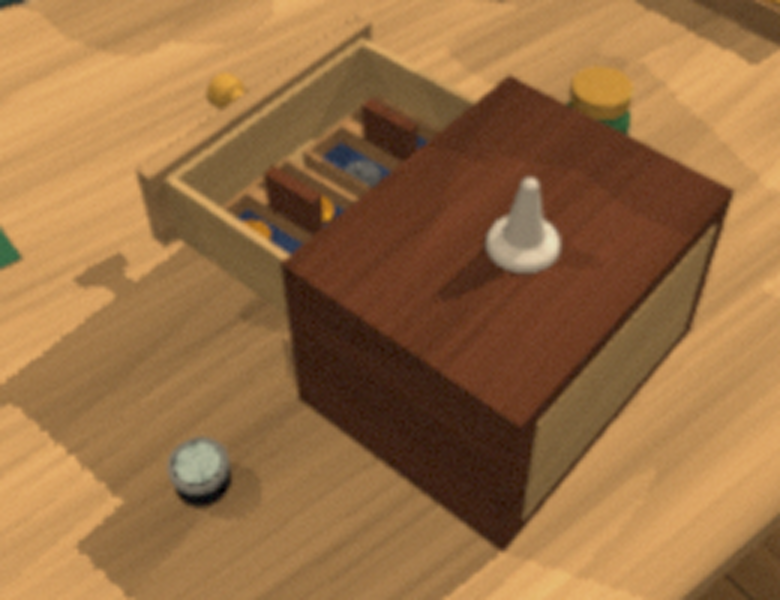

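The scene crop shows the drawer open, with the gold tab's top edge running from crop (270,168) to (322,197). I'll cross-check the top-view estimate of (0.606, 0.003, yaw about 12.4°) against it.

Run:
```python
from h import *
s=snap('scene');f=lambda x,y:(180+x/3,120+y/3)
# top-edge of face towards -y (5 mm off middle)
A,B=onz(s,f(269,168),.129),onz(s,f(322,196),.129);d=B-A;print(A,B,np.linalg.norm(d),np.degrees(np.arctan2(d[1],d[0])),(A+B)/2)
y=np.radians(12.4);u=np.array([np.cos(y),np.sin(y),0]);n=np.array([-u[1],u[0],0]);c=np.array([.606,.003,.129])
print([(3*(q-np.array([180,120]))).round(0) for q in proj(s,[c-.023*u-.005*n,c+.023*u-.005*n,c-.023*u+.005*n,c+.023*u+.005*n])])
t=np.array(arm.read_state()['tcp_pos']);print((np.array([.606,.003,.25])-t)/.025)
```

```text
[ 0.58681263 -0.00256728  0.129     ] [0.63195685 0.01044543 0.129     ] 0.046982239202112405 16.079497761540097 [0.60938474 0.00393907 0.129     ]
[array([262., 169.]), array([311., 199.]), array([272., 161.]), array([321., 191.])]
[ 5.13820135 -0.96943771  0.17975683]
```

The two views agree within about 4 mm, which is plenty for a 35 mm opening. I'll grip at (0.607, 0.002) with TCP z 0.110.

Request:
servo_tool:
  moves: [0.8,-0.2,0,0,0,0.1,0.6,1.8,-0.4,0,0,0,0.2,0.6,2.8,-0.6,0,0,0,0.27,0.6,3.8,-0.8,0,0,0,0.27,0.6,4.6,-0.9,0,0,0,0.27,0.6,5.1,-1,0,0,0,0.27,0.6,5.1,-1,0,0,0,0.27,0.6,5.1,-1,0,0,0,0.27,0.6]

```text
clock: 8.25
tcp_pos: [0.6056, 0.0022, 0.2458]
eef_rot: [[-0.977, -0.215, -0.003], [-0.215, 0.977, 0.0], [0.003, 0.001, -1.0]]
wrist_force: [-0.5, -0.6, 0.4]
finger_gap: 0.399
grasp_force: 0.0
```

Request:
servo_tool:
  moves: [0,0,-0.8,0,0,0,0.6,0,0,-1.8,0,0,0,0.6,0,0,-2.8,0,0,0,0.6,0,0,-3.4,0,0,0,0.6,0,0,-3.4,0,0,0,0.6,0,0,-3.4,0,0,0,0.6]

```text
clock: 8.75
tcp_pos: [0.6041, 0.0025, 0.1611]
eef_rot: [[-0.977, -0.215, -0.003], [-0.215, 0.977, 0.0], [0.003, 0.001, -1.0]]
wrist_force: [-0.3, -0.6, 0.4]
finger_gap: 0.398
grasp_force: 0.0
```

Run:
```python
from h import *
w=snap('wrist','w3.png')
```

```text
(no output)
```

View pics/w3.png

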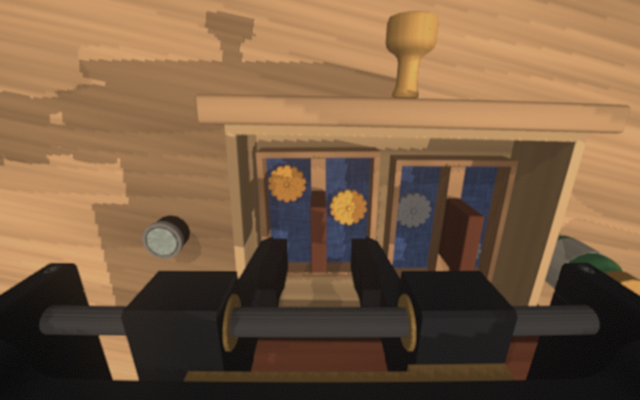

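The gold tab, at column 318, is centred between the fingers, whose inner edges are at about 282 and 355. Descend and grip.

Request:
servo_tool:
  moves: [0,0,-0.5,0,0,0,0.6,0.1,0,-1,0,0,0,0.6,0.1,0,-1.5,0,0,0,0.6,0.1,0,-2,0,0,0,0.6,0.1,0,-2,0,0,0,0.6,0.1,0,-2,0,0,0,0.6,0.1,0,-2,0,0,0,0.6]

```text
clock: 9.38
tcp_pos: [0.6085, 0.0022, 0.1119]
eef_rot: [[-0.977, -0.215, -0.001], [-0.215, 0.977, 0.0], [0.0, 0.0, -1.0]]
wrist_force: [0.8, 0.1, 0.3]
finger_gap: 0.397
grasp_force: 0.0
```

Request:
servo_tool:
  moves: [0,0,0,0,0,0,0.7,0,0,0,0,0,0,0.8,0,0,0,0,0,0,1,0,0,0,0,0,0,1,0,0,0,0,0,0,1,0,0,0,0,0,0,1,0,0,0,0,0,0,1,0,0,0,0,0,0,1]

```text
clock: 10.05
tcp_pos: [0.6088, 0.0024, 0.1128]
eef_rot: [[-0.977, -0.215, 0.001], [-0.215, 0.977, 0.0], [-0.001, -0.0, -1.0]]
wrist_force: [-0.4, 1.0, 3.4]
finger_gap: 0.114
grasp_force: 30.0
```

Request:
servo_tool:
  moves: [0,0,0.1,0,0,0,1,0,0,0.25,0,0,0,1,0,0,0.45,0,0,0,1,0,0,0.65,0,0,0,1,0,0,0.85,0,0,0,1,0,0,1.05,0,0,0,1,0,0,1.25,0,0,0,1,0,0,1.45,0,0,0,1]

```text
clock: 10.72
tcp_pos: [0.6086, 0.0023, 0.1491]
eef_rot: [[-0.977, -0.215, 0.0], [-0.215, 0.977, -0.0], [-0.0, -0.0, -1.0]]
wrist_force: [0.0, -0.8, -2.2]
finger_gap: 0.114
grasp_force: 30.0
```

Request:
servo_tool:
  moves: [0,0,0.25,0,0,0,1,0,0,0.5,0,0,0,1,0,0,0.75,0,0,0,1,0,0,1,0,0,0,1,0,0,1.25,0,0,0,1,0,0,1.5,0,0,0,1,0,0,1.75,0,0,0,1,0,0,2,0,0,0,1]

```text
clock: 11.38
tcp_pos: [0.6084, 0.0023, 0.1991]
eef_rot: [[-0.977, -0.215, -0.0], [-0.215, 0.977, -0.0], [0.0, 0.0, -1.0]]
wrist_force: [0.2, -0.3, -2.0]
finger_gap: 0.108
grasp_force: 30.0
```

Request:
servo_tool:
  moves: [0,0,0.25,0,0,0,1,0,0,0.5,0,0,0,1,0,0,0.75,0,0,0,1,0,0,1,0,0,0,1,0,0,1.25,0,0,0,1,0,0,1.5,0,0,0,1,0,0,1.7,0,0,0,1,0,0,1.85,0,0,0,1]

```text
clock: 12.05
tcp_pos: [0.6087, 0.0023, 0.2456]
eef_rot: [[-0.977, -0.215, 0.001], [-0.215, 0.977, 0.0], [-0.001, -0.0, -1.0]]
wrist_force: [0.1, -0.6, -3.2]
finger_gap: 0.108
grasp_force: 30.0
```

Request:
servo_tool:
  moves: [0,0,0.1,0,0,0,1,0,0,0.1,0,0,0,1,0,0,0.1,0,0,0,1,0,0,0.1,0,0,0,1,0,0,0.1,0,0,0,1,0,0,0.1,0,0,0,1,0,0,0.1,0,0,0,1,0,0,0.1,0,0,0,1]

```text
clock: 12.72
tcp_pos: [0.6084, 0.0023, 0.247]
eef_rot: [[-0.977, -0.215, -0.0], [-0.215, 0.977, -0.0], [0.0, 0.0, -1.0]]
wrist_force: [-1.0, 0.1, -2.4]
finger_gap: 0.11
grasp_force: 30.0
```

Run:
```python
from h import *
s=snap('scene');a=cv2.resize(s['pixels'][90:290,180:440],(780,600),interpolation=2);cv2.imwrite('pics/s4.png',a[:,:,::-1])
```

```text
(no output)
```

View pics/s4.png

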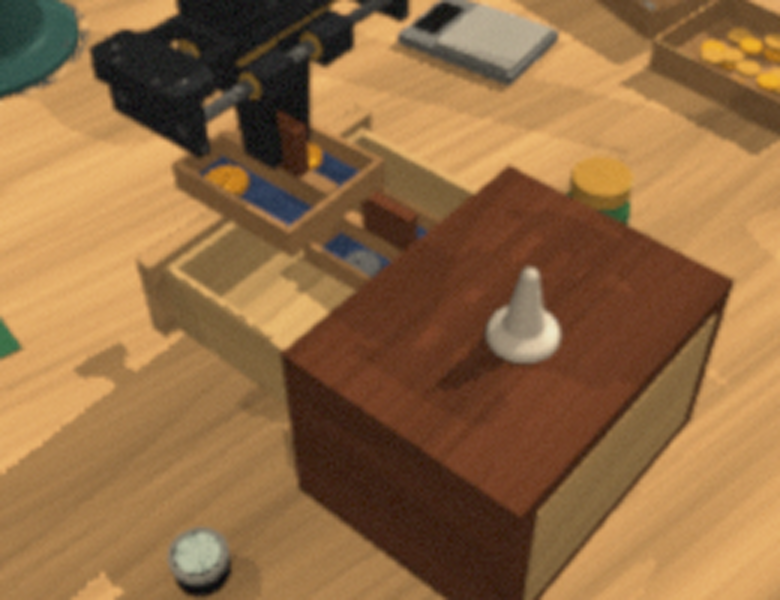

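The gold caddy hangs level at crop (275,185) with both medallions in it, at (225,180) and (315,155). Its underside is at about 0.207 m. The drawer is open, and the silver caddy is still in it. Handing in.

```bash
python3 -c "
from rig import arm
print(arm.hand_in())"
```

```text
the job is handed in; nothing more can be done
None
```

I pulled the drawer out to its stop and handed the job in with the gold caddy held still and level, its underside about 0.207 m above the bench (7 cm over the drawer front) and both medallions in it; the silver caddy stayed in the open drawer, and the jar, loupe and ring cone look undisturbed. The hand-in returned no verdict.

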